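# Set the filter slider to its third click

### The arm

A 6-joint arm with a two-finger parallel gripper is mounted at the origin on a cart in front of the work surface, level with it; the furniture and walls round the work are solid. World frame = base frame: x ahead of the robot, y to its left, z up, the work surface at z = 0. Lengths are in m, angles in rad, forces in N, time in s.
With the tool pointing down it reaches from about 0.425 to 0.925 m from the base axis. Payload 12.5 kg.
Tool frame: the origin (TCP) lies midway between the tips of the shut fingers; the grasp point (between the pads) lies 19 mm behind it; z points along the fingers, y is the line along which they close (so a half turn about z gives the same grasp; the last joint's range is limited). The gripper opens to 85 mm and grips with 20 to 120 N. Pads are 22 mm wide; open, the fingers measure 114 mm over their backs; the gripper's body (76 mm by 85 mm) begins 54 mm behind the grasp point. The pads swing forward as they close: fully open they stand 13 mm farther back than shut.
Start: joints at [-1.344, 0.491, 1.559, -0, 1.092, -0.106], TCP at [0.204, -0.591, 0.231] pointing down, gripper open.
Joint ranges: [-3.1, 3.1], [-0.84, 2.19], [0.05, 2.79], [-1.13, 4.28], [0.06, 2.93], [-2.69, 2.69]. Speed limits (rad/s): [2.22, 2.22, 2.79, 3.14, 3.14, 3.14].

### API

Orientations are given as a unit quaternion [x, y, z, w].
In Python, from rig import r gives the robot as it stands.
- The arm moves only by the shell command python3 -m inch 'ROWS' [FORCE]. ROWS is JSON, one flat list of numbers, 5 for each row, row after row: the opening, from 0 (shut) to 1 (fully open), then the shift along the tool's x, y, z scaled (see below), then the turn about the tool's z scaled (see below). In form: [jaw, x, y, z, twist, jaw, x, y, z, twist, ...]. A call has exactly 10 rows; each row is the pose to reach, as a shift and turn from the pose commanded when the call began, along the tool's axes at that moment; what a row does not reach only later rows make up. The controller multiplies each number of a shift by 80 mm and each number of a turn by 60 degrees. A row lasts 1/10 s, in which the tool goes at most 50 mm and 8.59 degrees, less where a joint would pass 70% of its speed; a pose out of reach is approached as far as the arm can. A call with a number of a shift or a turn outside -1 to 1 is refused whole. A call with a gripper value outside its range is refused whole. The fingers move at their own pace and stop on an object; FORCE is the grip in N (left out, the last holds). Time passes only in rows, so rows that repeat a pose let the fingers close, or fill a call up. It gives the time, the measured TCP pose, the force, the opening and the grip force at its end, in the units of the state.
- r.get_state(): the state, without advancing time (a new reading comes with each control period).
- r.capture(name): name is "scene" or "top" or "wrist"; returns a dict with "image" (400x640x3 uint8, red, green, blue), "mtx" (3x3 intrinsics, pixels), "view" (4x4, takes a point from world to camera coordinates). Camera axes: x right, y down, z forward; pixel columns grow to the right and rows downward; lengths in m; the calibration is good to about 2 mm. A picture is of the moment at which its call begins. There is no depth.
- r.finish_job(): hands the job in; it is judged then, once.
Trained networks look in a picture, given as the dict that the camera call returned (one of the last four; its "shot" number tells which), for a name from the list of things; names that differ only in an ending like _2 or _b are one class to them, and where a whole thing is asked for, a point or a joint stands for the part that bears it (a point fixed in the world has none). Each returns a list of dicts, best first, with "conf" (0 to 1); they miss things now and then, are a little off and sometimes report something else, mostly with a low value. They report only what shows in the picture. A call takes as long as a camera call.
- r.spot_in(target, picture): "rect" ([left, top, right, bottom] in pixels, round what is visible of it).
The state is a dict: "time_s": time; "qpos": joint angles; "qd": joint speeds; "effort": joint torques, N m; "eef_pos": TCP position; "orientation": TCP orientation; "ft_force": force on the tool from outside, world axes, zero at the start; "ft_torque": the same for the moment, N m; "width": finger opening in m; "gripper_force": force on a finger pad.
Only numpy, scipy, OpenCV 4.12 (cv2) and the standard library are available. Lean on these libraries where they do the work, as an engineer would, in place of code of your own. Each camera call takes 0.05 s, during which the arm holds its last target. There are 200 camera calls.

### The job

The filter slider on top of the photometer was left part-way. With a fingertip against its upright tab, gently push it back until it is fully home, at the end of the case with the round lamp cap, then push it out again click by click and leave it seated in the third click from home, without ever running on towards the fourth. Only push the tab, do not pinch it, and leave everything standing around undisturbed.

Things in the scene. Friction and masses are not known exactly. Their poses are not given: they have to be found in the camera images.
- photometer: fixed instrument, white case 120 mm (x) by 190 mm (y), grey deck 60 mm above the bench; origin at the centre of its underside, z up. A black round lamp cap, 40 mm across, sticks 30 mm out of its -y end: the home end. On the deck a black slot runs along y at x = -20 mm from y = -61 to 61 mm with 4 mm high end caps; a cuvette port 26 mm square, 9 mm high, lies at x 36, y -45 mm.
- filter_slider (a joint): slider position in m along the photometer's +y, away from the lamp cap: 0 home (tab centre at photometer y = -45 mm), first click 0.018, second 0.036, third 0.054, then 0.072, 0.090; rigid stops 2 mm beyond the ends. About 5 to 8 N moves it out of a notch; past the crest midway it snaps on into the next by itself. Starts in or about the first or second click; past 0.062 it has run on too far.
- tab_top (a point): centre of the top edge of the slider's upright black tab, 101 mm above the bench. The tab is 30 mm wide across the slot (photometer x), 12 mm thick along it (y), and stands 34 mm high, from 67 to 101 mm above the bench, on a steel shoe 22 mm (x) by 26 mm (y) and 7.5 mm high on the deck. Bearing on its two opposite faces, or on its top across both 6 mm halves, counts as pinching.
- deck_vial: small capped vial, 20 mm across, 43 mm tall, standing loose on the photometer's deck beside the slot, a bystander not to be disturbed; origin at the centre of its underside
- rack: empty grey tube rack, 110 mm (x) by 44 mm, 45 mm tall, on the left of the photometer, a bystander, stands loose and upright, not to be disturbed; origin at the centre of its underside
- dish: petri dish, 59 mm across, 15 mm tall, close behind the photometer, a bystander, stands loose and upright, not to be disturbed; origin at the centre of its underside
- roll: roll of label tape, 52 mm across, 50 mm tall, on the other bench on the right, a bystander, stands loose and upright, not to be disturbed; origin at the centre of its underside
- culture_bottle_0: culture bottle, 37 mm across, 118 mm tall, close behind the photometer, a bystander, stands loose and upright, not to be disturbed; origin at the centre of its underside
- culture_bottle_1: culture bottle, 37 mm across, 118 mm tall, at the back right of the bench, a bystander, stands loose and upright, not to be disturbed; origin at the centre of its underside
- culture_bottle_2: culture bottle, 37 mm across, 118 mm tall, at the back right of the bench, a bystander, stands loose and upright, not to be disturbed; origin at the centre of its underside
- culture_bottle_3: culture bottle, 37 mm across, 118 mm tall, at the back right of the bench, a bystander, stands loose and upright, not to be disturbed; origin at the centre of its underside

How it is judged:
On the way:
1. the slider is pushed back fully home (value of joint filter_slider below 0.004 m), for 0.2 s.
At the end, for the whole second after the job is handed in: the slider rests in its third notch from home, 54 mm out to within 3 mm, and all the bystanders stand within 12 mm of where they stood (value of joint filter_slider between 0.051 and 0.057 m and distance of each of deck_vial, rack, dish, roll, culture_bottle_0, culture_bottle_1, culture_bottle_2, culture_bottle_3 from where it was at the start of the episode below 0.012 m); the robot touches nothing.
It fails at once if the slider runs past the third click towards the fourth (beyond 62 mm) (value of joint filter_slider above 0.062 m).
It fails at once if the tab is pinched: the fingers press on both of its halves at once (contact force between the fingers and filter_slider_c1 above 2 N and contact force between the fingers and filter_slider_c2 above 2 N).
It fails at once if the tab is rammed with more than 40 N (contact force between the fingers and filter_slider_c1 above 40 N or contact force between the fingers and filter_slider_c2 above 40 N).
It fails at once if a bystander is lifted, tipped or pushed more than 12 mm (distance of any of deck_vial, rack, dish, roll, culture_bottle_0, culture_bottle_1, culture_bottle_2, culture_bottle_3 from where it was at the start of the episode above 0.012 m or angle between any of deck_vial, rack, dish, roll, culture_bottle_0, culture_bottle_1, culture_bottle_2, culture_bottle_3's own z axis and vertical above 0.3 rad).
It also fails if it takes over 72 s, if anything falls off the work surface, if the arm or the gripper's body presses on something with over 40 N, if the wrist force passes 120 N, or if a joint passes its speed limit or range.

## Working session

There is one attempt and no reset: what is moved stays moved. The work goes in short steps, Python scripts to look and compute and a shell command to move; the robot and the scene stay as the last step left them, time stands still between calls to the robot, and variables do not carry over. Pictures are saved under pics/ and viewed, at most 10 in all, crops included, and the job is handed in when it is done.

```bash
mkdir -p pics; ls; python3 - <<'E'
from rig import r
import cv2,numpy as np
print(r.get_state())
for n in ("top","scene"):
    p=r.capture(n); cv2.imwrite(f"pics/{n}0.png",p["image"][:,:,::-1])
    print(n,p["mtx"].tolist(),np.round(p["view"],4).tolist())
    for t in ("photometer","tab_top","filter_slider","deck_vial","rack","dish","roll","culture_bottle_0"):
        print(t,[(np.round(d["rect"],1).tolist(),round(d["conf"],2)) for d in r.spot_in(t,p)][:4])
E
```

```text
pics
{'time_s': 0.0, 'qpos': array([-1.34358203e+00,  4.91564866e-01,  1.55944615e+00, -9.11048266e-06,
        1.09167636e+00, -1.05605770e-01]), 'qd': array([ 0.00017603, -0.00163071,  0.00157393,  0.00050931, -0.00090007,
       -0.00096684]), 'effort': array([-2.79483975e-03, -6.18470764e+01, -2.61595863e+01, -2.53634698e-04,
        4.02640129e-03, -5.16414116e-05]), 'eef_pos': array([ 0.20416025, -0.59048382,  0.23072557]), 'orientation': array([ 9.86185278e-01,  1.65645096e-01, -3.72952493e-05, -5.46106610e-04]), 'ft_force': array([-0.42965415, -0.24789256,  0.09390175]), 'ft_torque': array([-0.00760533, -0.01785453, -0.01876131]), 'gripper_force': 0.0, 'width': 0.0855592479030455}
top [[392.2420623220761, 0.0, 319.3613783695684], [0.0, 392.2420623220761, 202.44876700372632], [0.0, 0.0, 1.0]] [[-0.0618, -0.9981, 0.0023, 0.0267], [-0.9723, 0.0597, -0.226, 0.5802], [0.2254, -0.0162, -0.9741, 0.9374], [0.0, 0.0, 0.0, 1.0]]
photometer [([208.1, 197.3, 297.0, 277.1], 0.83)]
tab_top [([258.0, 229.1, 273.8, 237.6], 0.66), ([212.3, 203.4, 238.7, 222.3], 0.56)]
filter_slider []
deck_vi
[... 425 characters left out ...]
20787940464834], [0.0, 0.0, 1.0]] [[-0.6463, -0.763, -0.0102, 0.359], [-0.4895, 0.4248, -0.7615, 0.3394], [0.5854, -0.4872, -0.648, 0.9014], [0.0, 0.0, 0.0, 1.0]]
photometer [([261.5, 221.4, 318.0, 307.3], 0.87), ([286.3, 230.2, 299.5, 244.6], 0.45)]
tab_top [([285.6, 230.9, 299.8, 248.2], 0.73)]
filter_slider [([285.6, 226.1, 301.4, 248.4], 0.48)]
deck_vial [([286.7, 229.7, 298.8, 249.2], 0.52)]
rack [([244.3, 303.7, 287.7, 333.1], 0.79)]
dish [([282.0, 148.5, 294.9, 190.1], 0.18)]
roll [([280.6, 151.1, 296.2, 189.0], 0.32)]
culture_bottle_0 [([297.0, 151.6, 313.3, 191.4], 0.82), ([279.7, 150.4, 295.0, 189.3], 0.79), ([292.4, 144.0, 300.4, 179.2], 0.5), ([284.2, 227.4, 302.3, 248.2], 0.23)]
```

```bash
python3 - <<'E'
import cv2
a=cv2.imread("pics/top0.png")[170:310,170:330]; b=cv2.imread("pics/scene0.png")[190:340,230:350]
cv2.imwrite("pics/topc.png",cv2.resize(a,None,fx=4,fy=4,interpolation=cv2.INTER_CUBIC))
cv2.imwrite("pics/scenec.png",cv2.resize(b,None,fx=4,fy=4,interpolation=cv2.INTER_CUBIC))
E
```

```text
(no output)
```

View pics/topc.png

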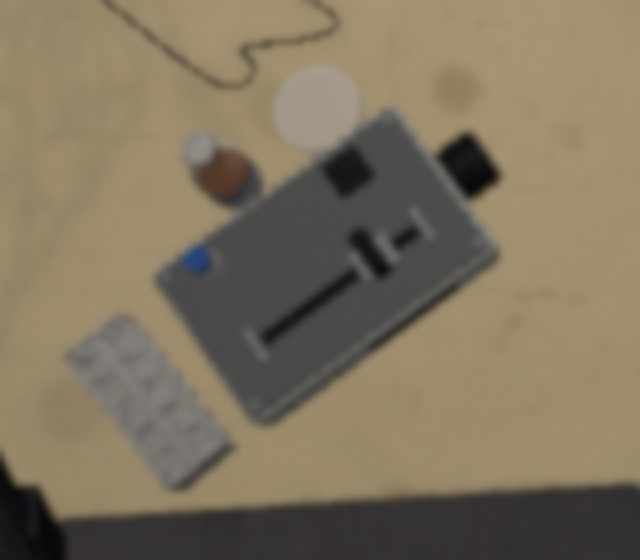

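View pics/scenec.png

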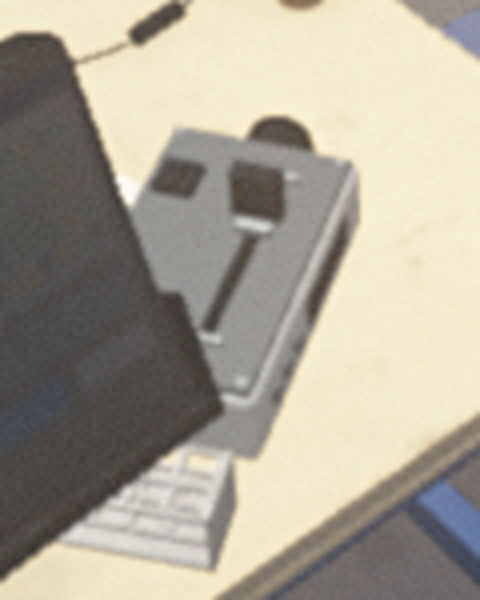

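```bash
cat > h.py <<'E'
import numpy as np
from scipy.optimize import least_squares
def ray(p,uv,z):
    V=np.array(p["view"]);R,t=V[:3,:3],V[:3,3]
    d=R.T@np.linalg.solve(p["mtx"],[uv[0],uv[1],1]);c=-R.T@t
    return c+d*(z-c[2])/d[2]
def proj(p,X):
    V=np.array(p["view"]);q=p["mtx"]@(V[:3,:3]@np.asarray(X)+V[:3,3]);return q[:2]/q[2]
E
python3 - <<'E'
from h import *; from rig import r
p=r.capture("top")
c=lambda u,v:(u/4+170-.375,v/4+170-.375)
# crop points, photometer coords
pts=[((391,110),(60,-95,60)),((497,250),(-60,-95,60)),((262,424),(-60,95,60)),((157,275),(60,95,60)),((258,343),(-20,61,62)),((422,222),(-20,-61,62)),((347,170),(36,-45,69))]
W=[ray(p,c(*a),b[2]/1e3) for a,b in pts]
L=np.array([b[:2] for a,b in pts])/1e3
def tf(q,l): 
    C,S=np.cos(q[2]),np.sin(q[2]);return np.array([q[0]+C*l[0]-S*l[1],q[1]+S*l[0]+C*l[1]])
f=least_squares(lambda q:np.concatenate([tf(q,l)-w[:2] for l,w in zip(L,W)]),[.5,.15,.6])
q=f.x;print("pose",q,np.degrees(q[2]));print(np.round(f.fun.reshape(-1,2)*1e3,1))
def loc(w): 
    C,S=np.cos(q[2]),np.sin(q[2]);d=w[:2]-q[:2];return np.array([C*d[0]+S*d[1],-S*d[0]+C*d[1]])*1e3
# tab top corners approx, shoe
print("tab top ctr",loc(ray(p,c(370,251),.101)), "vial",loc(ray(p,c(197,260),.103)))
print("shoe ctr",loc(ray(p,c(374,256),.0675)))
for s in (0,.018,.036,.054): print(s,[np.round((proj(p,[*tf(q,[-.02,-.045+s]),z])+.375-170)*4) for z in (.101,.0675)])
print("rack",loc(ray(p,c(150,400),.045)),"bottle cap",loc(ray(p,c(200,150),.118)),"dish",loc(ray(p,c(318,110),.015)))
s=r.get_state();from scipy.spatial.transform import Rotation as R
print(np.round(R.from_quat(s["orientation"]).as_matrix(),3))
E
```

```text
pose [0.50897023 0.16825956 0.586414  ] 33.5990469938276
[[ 7.  -1.7]
 [ 2.4 -4.1]
 [-3.5  4.4]
 [-0.1  6. ]
 [-1.1 -3.2]
 [-3.6 -0.1]
 [-0.9 -1.3]]
tab top ctr [-20.32704101 -26.83278702] vial [37.81163617 59.56745714]
shoe ctr [-17.41048258 -26.23121216]
0 [array([394., 233.]), array([401., 241.])]
0.018 [array([370., 250.]), array([377., 259.])]
0.036 [array([346., 268.]), array([354., 276.])]
0.054 [array([321., 286.]), array([330., 293.])]
rack [ -2.35749945 139.19006501] bottle cap [88.33054742 19.07665146] dish [ 97.32877835 -52.32042242]
[[ 0.945  0.327  0.   ]
 [ 0.327 -0.945 -0.   ]
 [-0.     0.    -1.   ]]
```

```bash
for i in 1 2 3; do python3 -m inch '[0,0.1,-0.1,0,0, 0,0.2,-0.2,0,0, 0,0.3,-0.3,0,0, 0,0.4,-0.4,0,0, 0,0.5,-0.5,0,0, 0,0.6,-0.6,0,0, 0,0.7,-0.7,0,0, 0,0.8,-0.8,0,0, 0,0.9,-0.9,0,0, 0,1,-1,0,0]'; done
```

```text
time_s: 1.95
eef_pos: [0.2541, -0.4881, 0.2313]
orientation: [0.986, 0.166, 0.0, 0.0]
ft_force: [0.5, -0.8, 0.7]
width: 0.0003
gripper_force: 0.0
time_s: 2.95
eef_pos: [0.3036, -0.3864, 0.2313]
orientation: [0.986, 0.166, 0.0, 0.0]
ft_force: [0.4, -0.2, 0.1]
width: -0.0001
gripper_force: 0.0
time_s: 3.95
eef_pos: [0.353, -0.2847, 0.2313]
orientation: [0.986, 0.166, 0.0, 0.0]
ft_force: [-0.4, 1.2, -0.5]
width: -0.0
gripper_force: 0.0
```

```bash
for i in 1 2 3; do python3 -m inch '[0,0.1,-0.1,0,0, 0,0.2,-0.2,0,0, 0,0.3,-0.3,0,0, 0,0.4,-0.4,0,0, 0,0.5,-0.5,0,0, 0,0.6,-0.6,0,0, 0,0.7,-0.7,0,0, 0,0.8,-0.8,0,0, 0,0.9,-0.9,0,0, 0,1,-1,0,0]' | grep -E "eef|ft"; done
for i in 1 2; do python3 -m inch '[0,0,0,0,-0.09, 0,0,0,0,-0.18, 0,0,0,0,-0.27, 0,0,0,0,-0.36, 0,0,0,0,-0.45, 0,0,0,0,-0.54, 0,0,0,0,-0.63, 0,0,0,0,-0.72, 0,0,0,0,-0.81, 0,0,0,0,-0.872]'; done
```

```text
eef_pos: [0.4025, -0.1829, 0.2313]
ft_force: [-0.5, 0.4, -0.4]
eef_pos: [0.452, -0.0811, 0.2313]
ft_force: [-0.2, -0.0, -0.2]
eef_pos: [0.5015, 0.0206, 0.2313]
ft_force: [-0.4, -0.7, 0.1]
time_s: 7.95
eef_pos: [0.5013, 0.0202, 0.2313]
orientation: [0.811, 0.585, -0.0, 0.0]
ft_force: [-0.0, -0.7, -0.5]
width: -0.0004
gripper_force: 0.0
time_s: 8.95
eef_pos: [0.5013, 0.0202, 0.2313]
orientation: [0.47, 0.883, -0.0, 0.0]
ft_force: [-0.3, 0.7, 0.6]
width: -0.0005
gripper_force: 0.0
```

```bash
python3 - <<'E'
from h import *; from rig import r; import cv2
P={}
for n in ("scene","wrist"):
    p=r.capture(n); P[n]=p
    print(n,[(t,[(np.round(d["rect"],0).tolist(),round(d["conf"],2)) for d in r.spot_in(t,p)][:2]) for t in ("photometer","tab_top","deck_vial")])
a=cv2.resize(P["scene"]["image"][190:340,230:350],None,fx=4,fy=4,interpolation=cv2.INTER_CUBIC)
cv2.imwrite("pics/s1.png",a[:,:,::-1]);cv2.imwrite("pics/w1.png",P["wrist"]["image"][:,:,::-1])
import pickle;pickle.dump(P,open("P1.pkl","wb"))
E
```

```text
scene [('photometer', [([262.0, 218.0, 319.0, 307.0], 0.56)]), ('tab_top', [([287.0, 229.0, 299.0, 249.0], 0.69)]), ('deck_vial', [])]
wrist [('photometer', [([336.0, 0.0, 476.0, 182.0], 0.57)]), ('tab_top', [([370.0, 63.0, 412.0, 97.0], 0.85)]), ('deck_vial', [])]
```

View pics/s1.png

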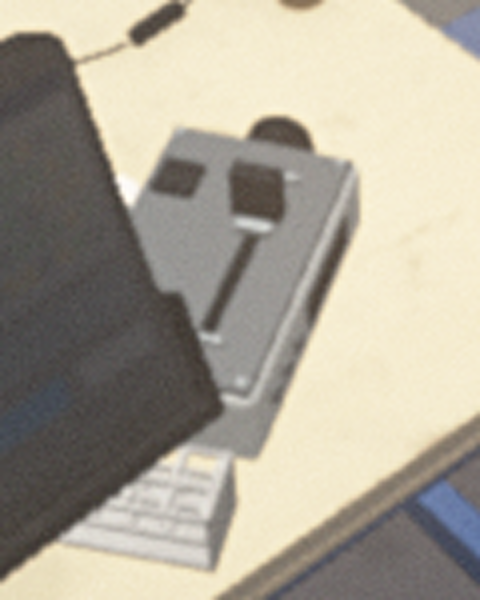

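View pics/w1.png

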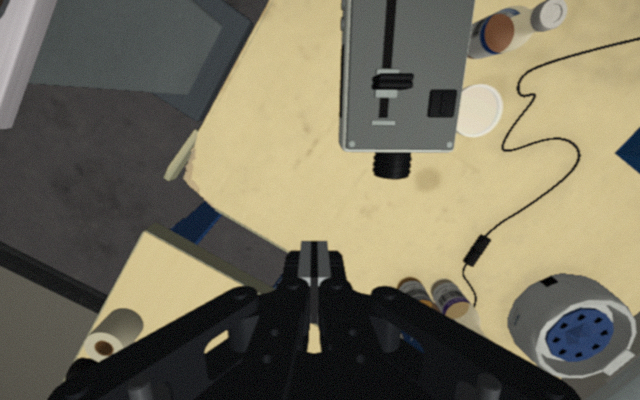

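```bash
python3 - <<'E'
from h import *; import pickle; from rig import r
P=pickle.load(open("P1.pkl","rb"));w=P["wrist"];s=P["scene"];t=r.capture("top")
ct=lambda u,v:(u/4+170-.375,v/4+170-.375); cs=lambda u,v:(u/4+230-.375,v/4+190-.375)
O=[(w,(341.5,149),(-60,-95,60)),(w,(453.5,150.5),(60,-95,60)),(w,(383,123),(-20,-61,64)),(w,(442,103),(36,-45,69)),
(t,ct(497,250),(-60,-95,60)),(t,ct(262,424),(-60,95,60)),(t,ct(157,275),(60,95,60)),(t,ct(258,343),(-20,61,64)),(t,ct(422,222),(-20,-61,64)),(t,ct(347,170),(36,-45,69)),(t,ct(391,110),(60,-95,60)),
(s,cs(358,165),(-60,-95,60)),(s,cs(250,400),(-60,95,60)),(s,cs(178,178),(36,-45,69)),(s,cs(210,339),(-20,61,64)),(s,cs(178,127),(60,-95,60))]
def tf(q,l):
    C,S=np.cos(q[2]),np.sin(q[2]);l=np.array(l)/1e3;return np.array([q[0]+C*l[0]-S*l[1],q[1]+S*l[0]+C*l[1],l[2]])
sc=lambda p:1000*1.0/p["mtx"][0,0]
f=least_squares(lambda q:np.concatenate([proj(p,tf(q,l))-uv for p,uv,l in O]),[.509,.168,.586],loss="soft_l1")
q=f.x;print(q,np.degrees(q[2]));print(np.round([proj(p,tf(q,l))-uv for p,uv,l in O],1).tolist())
for v in (0,18,36): print(v,"wrist toptab",[np.round(proj(w,tf(q,(x,-45+v+y,101)))) for x,y in((-35,-6),(-5,-6),(-5,6),(-35,6))])
for l in ((-20,15,0),(-20,-85,0)): print(l,tf(q,l))
np.save("q.npy",q)
E
```

```text
[0.50695905 0.1714452  0.57528195] 32.96122765833471
[[-1.4, 3.3], [1.8, 3.3], [-1.0, -3.7], [0.5, 0.1], [0.4, 0.3], [-3.5, 2.3], [-3.7, 0.6], [-0.4, 1.0], [-1.1, 2.4], [-0.5, 1.2], [-0.2, -1.7], [1.2, -2.9], [0.7, -0.1], [-0.1, -2.5], [-1.7, -2.4], [-1.5, -3.0]]
0 wrist toptab [array([375., 109.]), array([409., 110.]), array([411.,  95.]), array([376.,  95.])]
18 wrist toptab [array([376.,  87.]), array([412.,  88.]), array([413.,  72.]), array([377.,  72.])]
36 wrist toptab [array([378.,  64.]), array([414.,  65.]), array([416.,  49.]), array([379.,  48.])]
(-20, 15, 0) [0.4820172  0.17314936 0.        ]
(-20, -85, 0) [0.53642434 0.08924547 0.        ]
```

```bash
for i in 1 2; do python3 -m inch '[0,0.09,0.043,0,0, 0,0.17,0.087,0,0, 0,0.26,0.13,0,0, 0,0.35,0.173,0,0, 0,0.43,0.217,0,0, 0,0.52,0.26,0,0, 0,0.6,0.3,0,0, 0,0.69,0.346,0,0, 0,0.78,0.39,0,0, 0,0.861,0.433,0,0]'|grep -E "eef|ft"; done
python3 -m inch '[0,0,0,0.1,0, 0,0,0,0.2,0, 0,0,0,0.3,0, 0,0,0,0.4,0, 0,0,0,0.5,0, 0,0,0,0.6,0, 0,0,0,0.7,0, 0,0,0,0.8,0, 0,0,0,0.9,0, 0,0,0,1,0]'
python3 - <<'E'
from rig import r; import cv2
a=r.capture("top")["image"][170:310,170:330];b=r.capture("wrist")["image"]
a=cv2.resize(a,None,fx=4,fy=4,interpolation=cv2.INTER_CUBIC);cv2.imwrite("pics/w2.png",b[:,:,::-1]);cv2.imwrite("pics/t2.png",a[:,:,::-1])
E
```

```text
eef_pos: [0.4915, 0.097, 0.2313]
ft_force: [-0.5, -0.0, -0.9]
eef_pos: [0.4821, 0.1735, 0.2313]
ft_force: [-0.1, 0.5, -1.3]
time_s: 12.4
eef_pos: [0.4822, 0.1728, 0.1506]
orientation: [0.472, 0.882, -0.0, 0.0]
ft_force: [0.1, -0.2, 1.0]
width: 0.0
gripper_force: 0.0
```

View pics/w2.png

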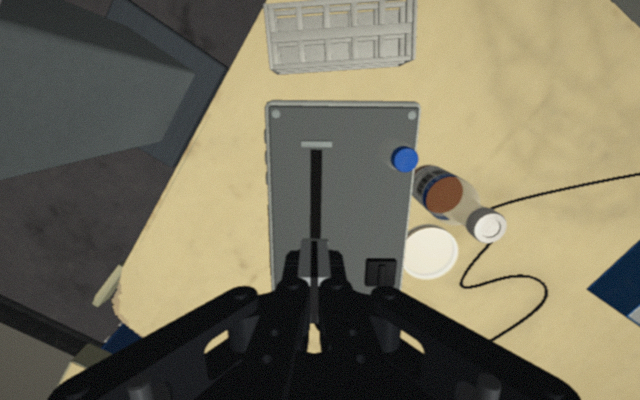

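```bash
python3 -m inch '[0,0,0,0.1,0, 0,0,0,0.2,0, 0,0,0,0.3,0, 0,0,0,0.4,0, 0,0,0,0.5,0, 0,0,0,0.6,0, 0,0,0,0.7,0, 0,0,0,0.8,0, 0,0,0,0.85,0, 0,0,0,0.88,0]'
python3 -m inch '[0,-0.02,0,0,0, 0,-0.04,0,0,0, 0,-0.06,0,0,0, 0,-0.08,0,0,0, 0,-0.1,0,0,0, 0,-0.12,0,0,0, 0,-0.14,0,0,0, 0,-0.16,0,0,0, 0,-0.18,0,0,0, 0,-0.2,0,0,0]'
```

```text
time_s: 13.5
eef_pos: [0.4822, 0.1728, 0.0804]
orientation: [0.472, 0.882, -0.0, -0.0]
ft_force: [0.1, 1.7, 0.4]
width: -0.0003
gripper_force: 0.0
time_s: 14.5
eef_pos: [0.4912, 0.1594, 0.0809]
orientation: [0.472, 0.882, -0.0, 0.0]
ft_force: [0.6, 0.2, 0.3]
width: 0.0
gripper_force: 0.0
```

View pics/t2.png

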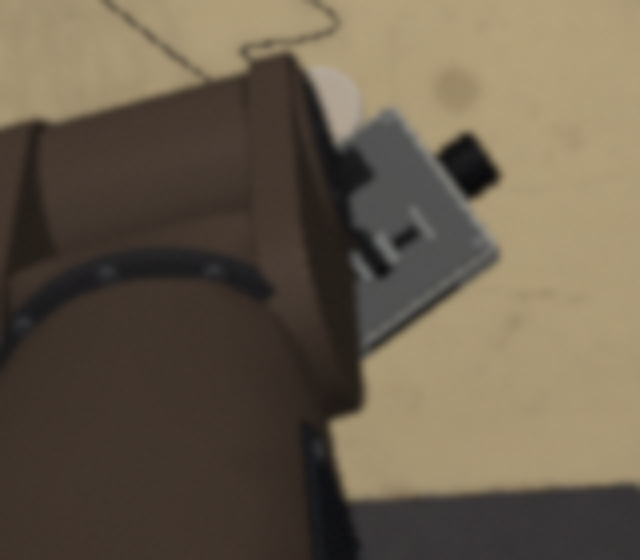

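```bash
python3 -m inch '[0,-0.02,0,0,0, 0,-0.04,0,0,0, 0,-0.06,0,0,0, 0,-0.08,0,0,0, 0,-0.1,0,0,0, 0,-0.11,0,0,0, 0,-0.12,0,0,0, 0,-0.13,0,0,0, 0,-0.14,0,0,0, 0,-0.15,0,0,0]'
python3 -m inch '[0,-0.01,0,0,0, 0,-0.02,0,0,0, 0,-0.03,0,0,0, 0,-0.04,0,0,0, 0,-0.05,0,0,0, 0,-0.06,0,0,0, 0,-0.07,0,0,0, 0,-0.08,0,0,0, 0,-0.09,0,0,0, 0,-0.1,0,0,0]'
```

```text
time_s: 15.5
eef_pos: [0.4973, 0.1501, 0.0809]
orientation: [0.472, 0.882, 0.0, -0.001]
ft_force: [-3.5, 6.4, 1.0]
width: 0.0
gripper_force: 3.7
time_s: 16.5
eef_pos: [0.5025, 0.1427, 0.0809]
orientation: [0.472, 0.882, 0.0, 0.0]
ft_force: [-0.4, 0.6, 0.3]
width: 0.0002
gripper_force: 0.0
```

```bash
python3 -m inch '[0,-0.01,0,0,0, 0,-0.02,0,0,0, 0,-0.03,0,0,0, 0,-0.04,0,0,0, 0,-0.05,0,0,0, 0,-0.055,0,0,0, 0,-0.06,0,0,0, 0,-0.065,0,0,0, 0,-0.07,0,0,0, 0,-0.075,0,0,0]'
python3 - <<'E'
from rig import r; import cv2
a=r.capture("top")["image"][170:310,170:330]
a=cv2.resize(a,None,fx=4,fy=4,interpolation=cv2.INTER_CUBIC);cv2.imwrite("pics/t3.png",a[:,:,::-1])
E
```

```text
time_s: 17.5
eef_pos: [0.5055, 0.1378, 0.0809]
orientation: [0.472, 0.882, -0.0, 0.0]
ft_force: [-0.5, 1.3, -0.3]
width: 0.0001
gripper_force: 0.0
```

View pics/t3.png

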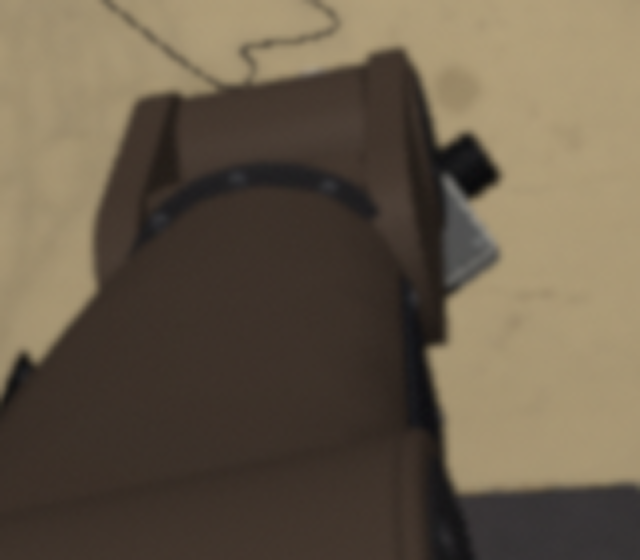

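```bash
python3 -m inch '[0,-0.005,0,0,0, 0,-0.01,0,0,0, 0,-0.015,0,0,0, 0,-0.02,0,0,0, 0,-0.025,0,0,0, 0,-0.025,0,0,0, 0,-0.025,0,0,0, 0,-0.025,0,0,0, 0,-0.025,0,0,0, 0,-0.025,0,0,0]'
python3 -m inch '[0,-0.005,0,0,0, 0,-0.01,0,0,0, 0,-0.015,0,0,0, 0,-0.02,0,0,0, 0,-0.025,0,0,0, 0,-0.025,0,0,0, 0,-0.025,0,0,0, 0,-0.025,0,0,0, 0,-0.025,0,0,0, 0,-0.025,0,0,0]'
```

```text
time_s: 18.55
eef_pos: [0.5065, 0.1363, 0.0808]
orientation: [0.472, 0.882, -0.0, -0.0]
ft_force: [-0.8, 2.8, 0.6]
width: -0.0001
gripper_force: 1.9
time_s: 19.55
eef_pos: [0.5076, 0.1347, 0.0809]
orientation: [0.472, 0.882, -0.0, -0.0]
ft_force: [-2.8, 5.8, 1.1]
width: 0.0001
gripper_force: 2.9
```

```bash
python3 -m inch '[0,-0.005,0,0,0, 0,-0.01,0,0,0, 0,-0.015,0,0,0, 0,-0.02,0,0,0, 0,-0.02,0,0,0, 0,-0.02,0,0,0, 0,-0.02,0,0,0, 0,-0.02,0,0,0, 0,-0.02,0,0,0, 0,-0.02,0,0,0]'
```

```text
time_s: 20.55
eef_pos: [0.5076, 0.1345, 0.0809]
orientation: [0.472, 0.882, 0.0, -0.001]
ft_force: [-6.1, 16.2, 4.4]
width: 0.0001
gripper_force: 8.7
```

```bash
python3 -m inch '[0,0.08,0,0,0, 0,0.16,0,0,0, 0,0.24,0,0,0, 0,0.3,0,0,0, 0,0.3,0,-0.15,0, 0,0.3,0,-0.3,0, 0,0.3,0,-0.45,0, 0,0.3,0,-0.6,0, 0,0.3,0,-0.75,0, 0,0.3,0,-0.85,0]'
python3 -m inch '[0,-0.1,0,0,0, 0,-0.2,0,0,0, 0,-0.3,0,0,0, 0,-0.4,0,0,0, 0,-0.5,0,0,0, 0,-0.6,0,0,0, 0,-0.7,0,0,0, 0,-0.8,0,0,0, 0,-0.9,0,0,0, 0,-0.97,0,0,0]'
python3 - <<'E'
from rig import r; import cv2
p=r.capture("wrist");print(r.spot_in("tab_top",p)[:2])
cv2.imwrite("pics/w4.png",p["image"][:,:,::-1])
E
```

```text
time_s: 21.55
eef_pos: [0.4956, 0.1531, 0.1504]
orientation: [0.472, 0.882, 0.0, 0.001]
ft_force: [-0.8, 0.2, 0.4]
width: 0.0
gripper_force: 0.0
time_s: 22.55
eef_pos: [0.5388, 0.088, 0.1489]
orientation: [0.472, 0.882, -0.0, 0.0]
ft_force: [0.8, 0.3, -0.5]
width: -0.0001
gripper_force: 0.0
[{'rect': [288.3, 132.5, 338.1, 170.3], 'conf': 0.57}]
```

View pics/w4.png

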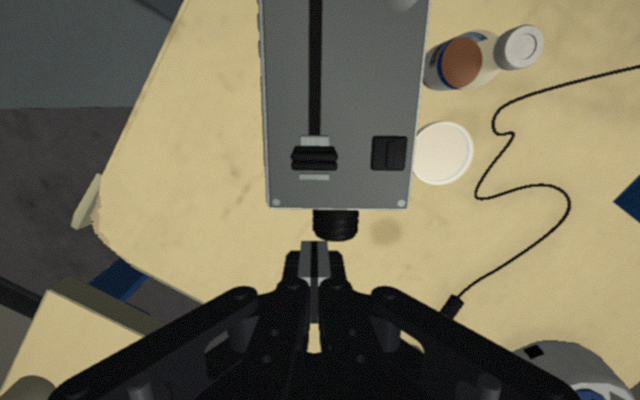

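```bash
python3 -m inch '[0,0,0,0.1,0, 0,0,0,0.2,0, 0,0,0,0.3,0, 0,0,0,0.4,0, 0,0,0,0.5,0, 0,0,0,0.6,0, 0,0,0,0.7,0, 0,0,0,0.8,0, 0,0,0,0.83,0, 0,0,0,0.86,0]'
python3 -m inch '[0,0.025,0,0,0, 0,0.05,0,0,0, 0,0.075,0,0,0, 0,0.1,0,0,0, 0,0.125,0,0,0, 0,0.15,0,0,0, 0,0.175,0,0,0, 0,0.2,0,0,0, 0,0.22,0,0,0, 0,0.24,0,0,0]'
```

```text
time_s: 23.65
eef_pos: [0.5384, 0.0886, 0.0798]
orientation: [0.472, 0.882, -0.0, -0.0]
ft_force: [-0.3, -0.5, -0.1]
width: -0.0001
gripper_force: 0.0
time_s: 24.65
eef_pos: [0.5277, 0.1047, 0.0801]
orientation: [0.472, 0.882, -0.0, 0.0]
ft_force: [-0.2, -0.1, 0.4]
width: -0.0001
gripper_force: 0.0
```

```bash
python3 -m inch '[0,0.005,0,0,0, 0,0.01,0,0,0, 0,0.015,0,0,0, 0,0.02,0,0,0, 0,0.025,0,0,0, 0,0.03,0,0,0, 0,0.035,0,0,0, 0,0.04,0,0,0, 0,0.045,0,0,0, 0,0.05,0,0,0]'
python3 -m inch '[0,0.005,0,0,0, 0,0.01,0,0,0, 0,0.015,0,0,0, 0,0.02,0,0,0, 0,0.025,0,0,0, 0,0.025,0,0,0, 0,0.025,0,0,0, 0,0.025,0,0,0, 0,0.025,0,0,0, 0,0.025,0,0,0]'
```

```text
time_s: 25.65
eef_pos: [0.5255, 0.1079, 0.0801]
orientation: [0.472, 0.882, -0.0, 0.0]
ft_force: [0.7, 1.0, 0.0]
width: 0.0003
gripper_force: 0.0
time_s: 26.65
eef_pos: [0.5249, 0.109, 0.0801]
orientation: [0.472, 0.882, -0.0, 0.001]
ft_force: [2.2, -7.3, -1.6]
width: 0.0001
gripper_force: 3.7
```

```bash
python3 -m inch '[0,0.01,0,0,0, 0,0.02,0,0,0, 0,0.03,0,0,0, 0,0.04,0,0,0, 0,0.05,0,0,0, 0,0.06,0,0,0, 0,0.07,0,0,0, 0,0.08,0,0,0, 0,0.085,0,0,0, 0,0.09,0,0,0]'
python3 -m inch '[0,0.005,0,0,0, 0,0.01,0,0,0, 0,0.015,0,0,0, 0,0.02,0,0,0, 0,0.025,0,0,0, 0,0.03,0,0,0, 0,0.035,0,0,0, 0,0.035,0,0,0, 0,0.035,0,0,0, 0,0.035,0,0,0]'
```

```text
time_s: 27.65
eef_pos: [0.5204, 0.1157, 0.0801]
orientation: [0.472, 0.882, 0.0, -0.0]
ft_force: [1.9, -0.3, -0.0]
width: -0.0002
gripper_force: 0.4
time_s: 28.65
eef_pos: [0.5189, 0.1179, 0.0801]
orientation: [0.472, 0.882, -0.0, 0.0]
ft_force: [0.4, 0.1, 1.1]
width: -0.0001
gripper_force: 0.0
```

```bash
python3 -m inch '[0,0.01,0,0,0, 0,0.02,0,0,0, 0,0.03,0,0,0, 0,0.04,0,0,0, 0,0.05,0,0,0, 0,0.055,0,0,0, 0,0.06,0,0,0, 0,0.065,0,0,0, 0,0.07,0,0,0, 0,0.07,0,0,0]'
python3 -m inch '[0,0.005,0,0,0, 0,0.01,0,0,0, 0,0.015,0,0,0, 0,0.02,0,0,0, 0,0.025,0,0,0, 0,0.025,0,0,0, 0,0.025,0,0,0, 0,0.025,0,0,0, 0,0.025,0,0,0, 0,0.025,0,0,0]'
python3 - <<'E'
from rig import r; import cv2
p=r.capture("wrist");print(r.spot_in("tab_top",p)[:2])
cv2.imwrite("pics/w5.png",p["image"][:,:,::-1])
E
```

```text
time_s: 29.65
eef_pos: [0.5157, 0.1226, 0.0801]
orientation: [0.472, 0.882, -0.0, 0.0]
ft_force: [-0.4, 0.4, 0.1]
width: -0.0004
gripper_force: 0.0
time_s: 30.65
eef_pos: [0.515, 0.1238, 0.0801]
orientation: [0.472, 0.882, -0.0, 0.0]
ft_force: [3.0, -5.7, -0.6]
width: 0.0
gripper_force: 3.0
[{'rect': [280.2, 188.0, 349.2, 256.6], 'conf': 0.79}]
```

View pics/w5.png

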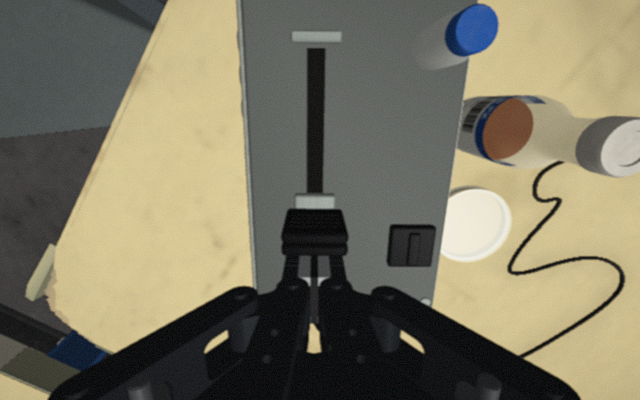

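```bash
python3 -m inch '[0,0.01,0,0,0, 0,0.02,0,0,0, 0,0.03,0,0,0, 0,0.04,0,0,0, 0,0.05,0,0,0, 0,0.06,0,0,0, 0,0.07,0,0,0, 0,0.08,0,0,0, 0,0.085,0,0,0, 0,0.09,0,0,0]'
python3 -m inch '[0,0.005,0,0,0, 0,0.01,0,0,0, 0,0.015,0,0,0, 0,0.02,0,0,0, 0,0.025,0,0,0, 0,0.03,0,0,0, 0,0.035,0,0,0, 0,0.035,0,0,0, 0,0.035,0,0,0, 0,0.035,0,0,0]'
```

```text
time_s: 31.75
eef_pos: [0.5106, 0.1304, 0.0801]
orientation: [0.472, 0.882, 0.0, 0.0]
ft_force: [1.4, -1.0, -0.4]
width: -0.0001
gripper_force: 0.5
time_s: 32.75
eef_pos: [0.5091, 0.1325, 0.0801]
orientation: [0.472, 0.882, -0.0, 0.0]
ft_force: [0.0, -0.6, -0.2]
width: -0.0
gripper_force: 0.0
```

```bash
python3 -m inch '[0,0.01,0,0,0, 0,0.02,0,0,0, 0,0.03,0,0,0, 0,0.04,0,0,0, 0,0.05,0,0,0, 0,0.055,0,0,0, 0,0.06,0,0,0, 0,0.065,0,0,0, 0,0.07,0,0,0, 0,0.07,0,0,0]'
python3 -m inch '[0,0.005,0,0,0, 0,0.01,0,0,0, 0,0.015,0,0,0, 0,0.02,0,0,0, 0,0.025,0,0,0, 0,0.025,0,0,0, 0,0.025,0,0,0, 0,0.025,0,0,0, 0,0.025,0,0,0, 0,0.025,0,0,0]'
```

```text
time_s: 33.75
eef_pos: [0.506, 0.1372, 0.0801]
orientation: [0.472, 0.882, -0.0, 0.0]
ft_force: [0.5, -0.1, 1.1]
width: -0.0
gripper_force: 0.0
time_s: 34.75
eef_pos: [0.5052, 0.1387, 0.0801]
orientation: [0.472, 0.882, 0.0, 0.0]
ft_force: [2.1, -4.3, 0.2]
width: 0.0004
gripper_force: 2.7
```

Second click confirmed by contact 17.8 mm on. Now the third, the same way.

```bash
python3 -m inch '[0,0.01,0,0,0, 0,0.02,0,0,0, 0,0.03,0,0,0, 0,0.04,0,0,0, 0,0.05,0,0,0, 0,0.06,0,0,0, 0,0.07,0,0,0, 0,0.08,0,0,0, 0,0.085,0,0,0, 0,0.09,0,0,0]'
python3 -m inch '[0,0.005,0,0,0, 0,0.01,0,0,0, 0,0.015,0,0,0, 0,0.02,0,0,0, 0,0.025,0,0,0, 0,0.03,0,0,0, 0,0.035,0,0,0, 0,0.035,0,0,0, 0,0.035,0,0,0, 0,0.035,0,0,0]'
```

```text
time_s: 35.75
eef_pos: [0.5007, 0.145, 0.08]
orientation: [0.472, 0.882, -0.0, -0.0]
ft_force: [0.9, -0.7, 0.1]
width: -0.0001
gripper_force: 0.4
time_s: 36.75
eef_pos: [0.4993, 0.1472, 0.0801]
orientation: [0.472, 0.882, -0.0, 0.0]
ft_force: [0.4, 0.5, -0.5]
width: -0.0002
gripper_force: 0.0
```

```bash
python3 -m inch '[0,0.01,0,0,0, 0,0.02,0,0,0, 0,0.03,0,0,0, 0,0.04,0,0,0, 0,0.05,0,0,0, 0,0.055,0,0,0, 0,0.06,0,0,0, 0,0.065,0,0,0, 0,0.07,0,0,0, 0,0.07,0,0,0]'
python3 -m inch '[0,0.005,0,0,0, 0,0.01,0,0,0, 0,0.013,0,0,0, 0,0.016,0,0,0, 0,0.018,0,0,0, 0,0.018,0,0,0, 0,0.018,0,0,0, 0,0.018,0,0,0, 0,0.018,0,0,0, 0,0.018,0,0,0]'
python3 -m inch '[0,-0.08,0,0,0, 0,-0.16,0,0,0, 0,-0.24,0,0,0, 0,-0.3,0,0,0, 0,-0.3,0,-0.15,0, 0,-0.3,0,-0.3,0, 0,-0.3,0,-0.45,0, 0,-0.3,0,-0.6,0, 0,-0.3,0,-0.75,0, 0,-0.3,0,-0.9,0]'
python3 -m inch '[0,-0.1,0,-0.1,0, 0,-0.2,0,-0.2,0, 0,-0.3,0,-0.3,0, 0,-0.4,0,-0.4,0, 0,-0.5,0,-0.5,0, 0,-0.6,0,-0.6,0, 0,-0.7,0,-0.7,0, 0,-0.8,0,-0.8,0, 0,-0.9,0,-0.9,0, 0,-0.95,0,-0.95,0]'
python3 - <<'E'
from rig import r; import cv2
from h import *
p=r.capture("wrist");q=np.load("q.npy");C,S=np.cos(q[2]),np.sin(q[2])
for d in r.spot_in("tab_top",p)[:2]:
    print(d)
for s in (36,54,72):
    P=[]
    for x,y,z in ((-35,-6,101),(-5,6,101),(-20,-13,67),(-20,13,67)):
        l=np.array([x,-45+s+y])/1e3;P.append(np.round(proj(p,[q[0]+C*l[0]-S*l[1],q[1]+S*l[0]+C*l[1],z/1e3])).tolist())
    print(s,P)
cv2.imwrite("pics/w6.png",p["image"][:,:,::-1])
E
```

```text
time_s: 37.75
eef_pos: [0.4962, 0.1519, 0.08]
orientation: [0.472, 0.882, -0.0, 0.0]
ft_force: [0.0, 0.3, -0.4]
width: 0.0001
gripper_force: 0.0
time_s: 38.75
eef_pos: [0.4954, 0.153, 0.0801]
orientation: [0.472, 0.882, -0.0, 0.0]
ft_force: [-0.2, -0.1, 0.0]
width: 0.0002
gripper_force: 0.0
time_s: 39.75
eef_pos: [0.5087, 0.1332, 0.1534]
orientation: [0.472, 0.882, 0.0, 0.0]
ft_force: [-0.2, -0.2, 0.5]
width: -0.0002
gripper_force: 0.0
time_s: 40.75
eef_pos: [0.5515, 0.0692, 0.229]
orientation: [0.472, 0.882, 0.0, 0.0]
ft_force: [-0.3, 0.0, 0.3]
width: -0.0003
gripper_force: 0.0
36 [[295.0, 81.0], [331.0, 66.0], [313.0, 91.0], [313.0, 61.0]]
54 [[295.0, 57.0], [332.0, 41.0], [313.0, 71.0], [313.0, 40.0]]
72 [[295.0, 32.0], [333.0, 16.0], [313.0, 50.0], [314.0, 17.0]]
```

View pics/w6.png

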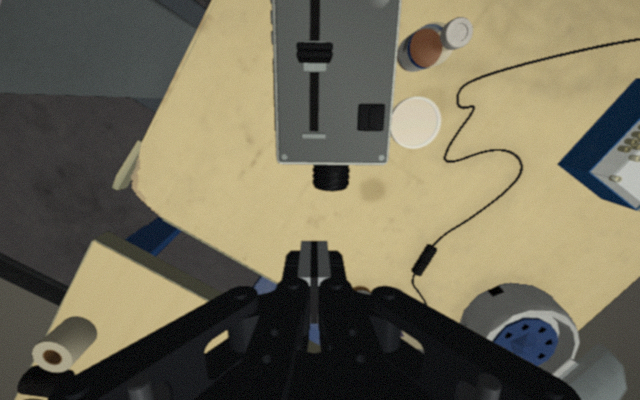

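The wrist picture puts the tab top at rows 41–57 and the near edge of the shoe at about row 71. Both match the projection for 54 mm, and the bystanders in view look undisturbed.

```bash
python3 -c "
from rig import r
print(r.finish_job())"
```

```text
the job is handed in; nothing more can be done
None
```

The slider was pushed fully home against its stop, then out click by click to the third notch, where the camera places it at about 54 mm; the gripper was clear of everything and no bystander in view had moved when I handed in, but no verdict came back.

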